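# Check the wax pot, close it, and lift off the outer cover

### The arm

A 7-joint arm with a two-finger parallel gripper is mounted at the origin on a cart in front of the work surface, level with it; the furniture and walls round the work are solid. World frame = base frame: x ahead of the robot, y to its left, z up, the work surface at z = 0. Lengths are in m, angles in rad, forces in N, time in s.
With the tool pointing down it reaches from about 0.4 to 0.875 m from the base axis. Payload 19.3 kg.
Tool frame: the origin (TCP) lies at the very end of the fingers, on their centre line; the grasp point (between the pads) lies 19 mm behind it; z points along the fingers, y is the line along which they close (so a half turn about z gives the same grasp; the last joint's range is limited). The gripper opens to 85 mm and grips with 20 to 120 N. Pads are 22 mm wide; open, the fingers measure 114 mm over their backs; the gripper's body (76 mm by 85 mm) begins 54 mm behind the grasp point. The pads swing forward as they close: fully open they stand 13 mm farther back than shut.
Start: joints at [-1.419, 0.521, -0.036, 1.599, 0.021, 1.021, -0.113], TCP at [0.138, 0.61, 0.231] pointing down, gripper open.
Joint ranges: [-2.91, 2.91], [-0.3, 2.13], [-1.5, 1.42], [0.17, 2.43], [-1.26, 4.41], [0.16, 1.93], [-2.52, 2.52]. Speed limits (rad/s): [1.89, 1.89, 2.39, 2.39, 3.01, 3.01, 3.01].

### API

Orientations are given as a unit quaternion [w, x, y, z].
In Python, from rig import * gives the robot as it stands.
- The arm moves only by the tool jog_arm, never from a script. Its argument "commands" is a list of rows, each an object with "offset": the shift along the tool's x, y, z in mm, a list of three; "twist": the turn, a rotation vector about the tool's x, y, z in rad, a list of three. In form: [{"offset": [x, y, z], "twist": [ax, ay, az]}, ...]. A call has 1 to 20 rows; each row is the pose to reach, as a shift and turn from the pose commanded when the call began, along the tool's axes at that moment; what a row does not reach only later rows make up. A row lasts 1/12 s, in which the tool goes at most 41.7 mm and 7.16 degrees, less where a joint would pass 70% of its speed; a pose out of reach is approached as far as the arm can. A call with a gripper value outside its range is refused whole. "hand" is the closure, from -1 (fully open) to 1 (shut), set as the call begins (left out, the last holds). The fingers move at their own pace and stop on an object; "newtons" is the grip in N (left out, the last holds). Time passes only in rows, so rows that repeat a pose let the fingers close. It gives the time, the measured TCP pose, the force, the opening and the grip force at its end, in the units of the state.
- state(): the state, without advancing time (a new reading comes with each control period).
- grab_frame(name): name is "scene" or "side" or "wrist"; returns a dict with "frame" (420x560x3 uint8, blue, green, red), "fx", "fy", "cx", "cy" (pixels), "position" and "rotation" of the camera in the world. Camera axes: x right, y down, z forward; pixel columns grow to the right and rows downward; lengths in m; the calibration is good to about 2 mm. A picture is of the moment at which its call begins. There is no depth.
- job_done(): hands the job in; it is judged then, once.
Trained networks look in the newest picture that a camera, given by its name, has taken for a name from the list of things; names that differ only in an ending like _2 or _b are one class to them, and where a whole thing is asked for, a point or a joint stands for the part that bears it (a point fixed in the world has none). Each returns a list of dicts, best first, with "confidence" (0 to 1); they miss things now and then, are a little off and sometimes report something else, mostly with a low value. They report only what shows in the picture. A call takes as long as a camera call. They do not tell look-alikes from the thing itself.
- spot_in(camera, label): "at" ([column, row] in pixels, amid what is visible of it).
- mark_of(camera, label): "at" ([column, row] in pixels: a listed point, or the origin of a listed thing).
The state is a dict: "clock": time; "joints": joint angles; "joint_vel": joint speeds; "tau": joint torques, N m; "tool_pos": TCP position; "eef_rot": TCP orientation; "force": force on the tool from outside, world axes, zero at the start; "torque": the same for the moment, N m; "gripper_width": finger opening in m; "finger_force": force on a finger pad.
Only numpy, scipy, OpenCV 4.12 (cv2) and the standard library are available. Lean on these libraries where they do the work, as an engineer would, in place of code of your own. Each camera call takes 0.05 s, during which the arm holds its last target. There are 200 camera calls.

### The job

Pick up the yellow infrared thermometer, aim it squarely at the black patch on the side of the wax pot from about 7 to 10 cm away and hold it still there for a good second, then lay it flat on the bench again. Next carry the two nested lids together by the black knob, lower them onto the pot until the inner lid is fully seated, and only then let go. Finally grip the red outer cover by its collar and raise it straight up, alone, leaving the inner lid seated and undisturbed, and finish while holding the cover level over the pot, clear above the knob; leave everything else alone and keep the arm clear of the yellow socket box that hangs over the bench.

Things in the scene. Friction and masses are not known exactly. Their poses are not given: they have to be found in the camera images.
- wax_pot: Heated wax pot fixed on the bench, open at the top. Grey round heater base 120 mm wide, 22 mm high; on it an upright round steel pot, outside diameter 88 mm, inside 80 mm, rim 84 mm above the bench. Origin: centre of the underside, z up. The pot's own -x side carries the measuring patch.
- pot_patch (a point): Centre of the face of the matt black measuring patch (36 mm wide, 32 mm high, upright) on the side of the pot, 46.5 mm from the pot's axis and 54 mm above the bench. Axes are the pot's: the patch faces along -x.
- pot_rim (a point): Centre of the pot's mouth at rim height, 84 mm above the pot's underside.
- thermometer: Yellow pocket infrared thermometer lying flat on the bench, loose, 0.16 kg or so: block 110 mm long (x), 34 mm wide (y), 30 mm high, with a black lens barrel 24 mm wide and 12 mm long at its +x end. Origin: centre of the block's underside. It looks straight out along +x; grip it across its width.
- lens (a point): Front of the thermometer's lens, 67 mm ahead (+x) of its origin and 16 mm above its underside; axes as the thermometer's, +x is the line of sight.
- inner_lid: Inner sealing lid, round, loose, 0.16 kg or so. Origin: centre of its underside, z up. Chamfered rubber plug z 0 to 10 mm, 74 mm wide; flange z 10 to 14 mm, 92 mm wide, rests on the pot's rim when seated (origin then 74 mm above the pot's underside); stem 14 mm wide up to the knob. Starts standing on the bench under the outer cover, which merely rests on its flange and is carried along.
- knob (a point): Centre of the inner lid's black knob, 56 mm above the lid's origin: upright cylinder 20 mm wide, z 44 to 68 mm, the only part of the inner lid seen above the outer cover; the cover's collar ends 4 mm below the knob.
- outer_cover: Red outer cover, round, loose, 0.12 kg or so, 102 mm wide. Origin: centre of the skirt's lower edge, z up. Skirt z 0 to 12 mm, inside 97 mm wide, round the inner lid's flange; flat top z 12 to 16 mm with the collar on it. Nested, its origin is 2 mm above the inner lid's. Not fastened: raised straight up it comes off alone; it must rise 66 mm to pass the knob.
- collar (a point): Centre of the outer cover's upright aluminium collar, 27 mm above the cover's origin: tube z 16 to 38 mm, outside 40 mm wide, inside 28 mm, round the inner lid's stem; the knob stands up through it.
- socket_box (a point): Point on the bench straight under the yellow socket box that hangs in mid-air over the bench (100 mm wide, front face 50 mm nearer to the robot, from 480 to 650 mm above the bench, a cable loop below it). To pass in front of it, keep the tool within about 0.45 m of the base.
- wood_wax_tin: Bystander, loose, to be left alone: round yellow-lidded wax tin, 70 mm wide, 38 mm high. Origin: centre of the underside.
- blue_tape: Bystander, loose, to be left alone: roll of blue tape lying flat, 100 mm wide, 24 mm high. Origin: centre of the underside.
- battery_pack: Bystander, loose, to be left alone: black tool battery, 68x112x63 mm. Origin: centre of the underside.
- carpenter_pencil: Bystander, loose, to be left alone: red flat pencil, 15x130x7 mm. Origin: centre of the underside.
- cork_block: Bystander, loose, to be left alone: cork block, 58x100x34 mm. Origin: centre of the underside.
Things that resemble listed ones, but are neither listed nor needed, are in the scene too. Several things have the shape of the thermometer; the one meant has the colours described above.

How it is judged:
By the outcome, as a careful person would: the job done as asked, in the order asked, and still so for the second after the job is handed in, while the arm keeps its last pose, push and grip.
It also fails if it takes over 64 s, if anything falls off the work surface, if the arm or the gripper's body presses on something with over 40 N, if the wrist force passes 120 N, or if a joint passes its speed limit or range.

## Working session

There is one attempt and no reset: what is moved stays moved. The work goes in short steps, Python scripts to look and compute and a tool call to move; the robot and the scene stay as the last step left them, time stands still between calls to the robot, and variables do not carry over. Pictures are saved under pics/ and viewed, at most 12 in all, crops included, and the job is handed in when it is done.

Besides the shell and the picture viewer there is one more tool, called after "Emit:" by a JSON object that holds its "fn" and its "kwargs", one argument or row to a line. jog_arm: Moves the arm, as the interface text tells. Its arguments: {"type":"object","properties":{"commands":{"type":"array","items":{"type":"object","properties":{"offset":{"type":"array","items":{"type":"number"}},"twist":{"type":"array","items":{"type":"number"}}}}},"hand":{"type":"number"},"newtons":{"type":"number"}},"required":["commands"]}

```bash
mkdir -p pics; ls
cat > h.py <<'E'
from rig import *
import numpy as np, cv2
from scipy.spatial.transform import Rotation as R
def rot(c):
    r=np.array(c["rotation"],float)
    return r if r.shape==(3,3) else R.from_quat(r,scalar_first=True).as_matrix()
def ray(c,p):
    d=rot(c)@np.array([(p[0]-c["cx"])/c["fx"],(p[1]-c["cy"])/c["fy"],1.]);return np.array(c["position"]),d
def onz(c,p,z):
    o,d=ray(c,p);return o+d*(z-o[2])/d[2]
def tri(a,p,b,q):
    o1,d1=ray(a,p);o2,d2=ray(b,q);s=np.linalg.lstsq(np.c_[d1,-d2],o2-o1,rcond=None)[0]
    x,y=o1+s[0]*d1,o2+s[1]*d2;return (x+y)/2,np.linalg.norm(x-y)
def proj(c,X):
    v=rot(c).T@(np.array(X)-c["position"]);return np.array([c["fx"]*v[0]/v[2]+c["cx"],c["fy"]*v[1]/v[2]+c["cy"]])
def rel(pos,Rm,s=None):
    "offset mm/twist in tool frame from current state"
    s=s or state();R0=R.from_quat(s["eef_rot"],scalar_first=True)
    return R0.inv().apply(np.array(pos)-s["tool_pos"])*1000,(R0.inv()*R.from_matrix(Rm)).as_rotvec()
E
python3 - <<'E'
from h import *
np.set_printoptions(precision=3,suppress=True)
s=state();print(s)
for n in["scene","side"]:
    c=grab_frame(n);cv2.imwrite(f"pics/{n}0.png",c["frame"]);print(n,c["position"],c["rotation"],c["fx"],c["cx"],c["cy"])
    for l in["wax_pot","pot_patch","pot_rim","thermometer","lens","inner_lid","knob","outer_cover","collar","socket_box","wood_wax_tin","blue_tape","battery_pack","carpenter_pencil","cork_block"]:
        print(l,[(np.round(m["at"]).tolist(),round(m["confidence"],2)) for m in mark_of(n,l)][:4])
E
```

```text
pics
{'clock': 0.0, 'joints': array([-1.419,  0.522, -0.036,  1.6  ,  0.021,  1.021, -0.113]), 'joint_vel': array([-0.001,  0.   , -0.   ,  0.002, -0.001,  0.   ,  0.001]), 'tau': array([ -0.001, -92.711,   1.979, -36.994,   0.018,   0.008,   0.   ]), 'tool_pos': array([0.137, 0.609, 0.231]), 'eef_rot': array([-0.   ,  0.111,  0.994, -0.001]), 'force': array([ 0.504, -0.863, -0.795]), 'torque': array([ 0.025, -0.005, -0.045]), 'finger_force': 0.0, 'gripper_width': 0.08518251962266744}
scene [ 1.355 -0.409  1.508] [-0.219  0.807  0.531 -0.14 ] 527.4145078708334 275.9547613101638 206.81335806419287
wax_pot []
pot_patch [([201.0, 207.0], 0.75), ([291.0, 215.0], 0.66)]
pot_rim [([186.0, 214.0], 0.74)]
thermometer [([265.0, 177.0], 0.87), ([237.0, 213.0], 0.75), ([335.0, 155.0], 0.47), ([144.0, 211.0], 0.32)]
lens [([247.0, 182.0], 0.7), ([236.0, 200.0], 0.58)]
inner_lid [([335.0, 156.0], 0.46)]
knob [([336.0, 145.0], 0.44)]
outer_cover [([334.0, 155.0], 0.65)]
collar [([335.0, 146.0], 0.72)]
socket_box []
wood_wax_tin [([294.0, 213.0], 0.65)]
blue_tape [([258.0, 276.0], 0.72)]
battery_pa
[... 260 characters left out ...]
097
wax_pot [([255.0, 187.0], 0.92), ([314.0, 207.0], 0.38)]
pot_patch [([265.0, 174.0], 0.83)]
pot_rim [([255.0, 165.0], 0.83), ([315.0, 206.0], 0.36)]
thermometer [([282.0, 208.0], 0.74), ([328.0, 219.0], 0.57)]
lens [([314.0, 208.0], 0.96), ([292.0, 202.0], 0.68)]
inner_lid [([391.0, 262.0], 0.63)]
knob [([389.0, 246.0], 0.58)]
outer_cover [([391.0, 262.0], 0.58), ([252.0, 186.0], 0.39), ([391.0, 260.0], 0.23)]
collar [([395.0, 256.0], 0.91)]
socket_box []
wood_wax_tin [([293.0, 240.0], 0.72)]
blue_tape [([218.0, 232.0], 0.75)]
battery_pack [([391.0, 247.0], 0.74), ([199.0, 186.0], 0.66), ([267.0, 172.0], 0.41)]
carpenter_pencil [([266.0, 157.0], 0.66)]
cork_block [([260.0, 239.0], 0.59)]
```

Run:
```python
import cv2
for n,(x,y,w,h) in {"scene":(60,80,360,270),"side":(120,90,360,270)}.items():
    i=cv2.imread(f"pics/{n}0.png");cv2.imwrite(f"pics/{n}1.png",cv2.resize(i[y:y+h,x:x+w],(800,600),interpolation=3))
```

```text
(no output)
```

View pics/scene1.png

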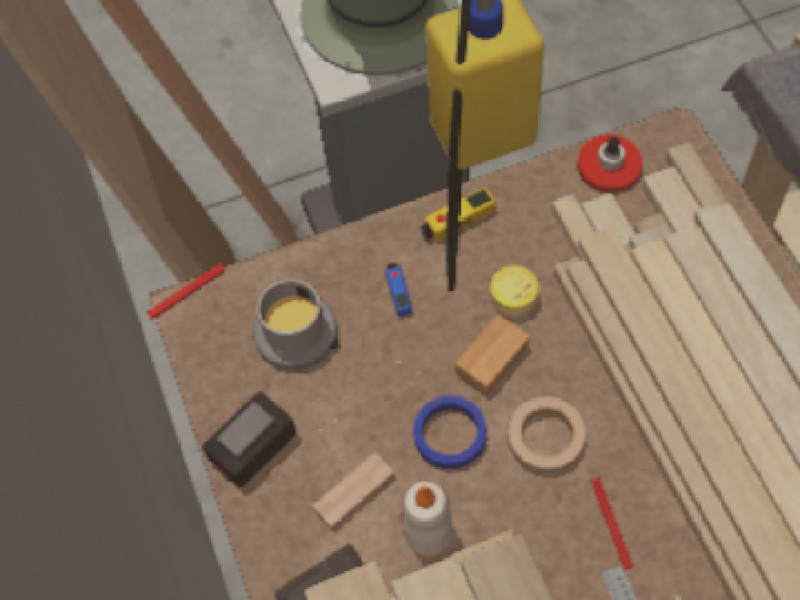

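View pics/side1.png

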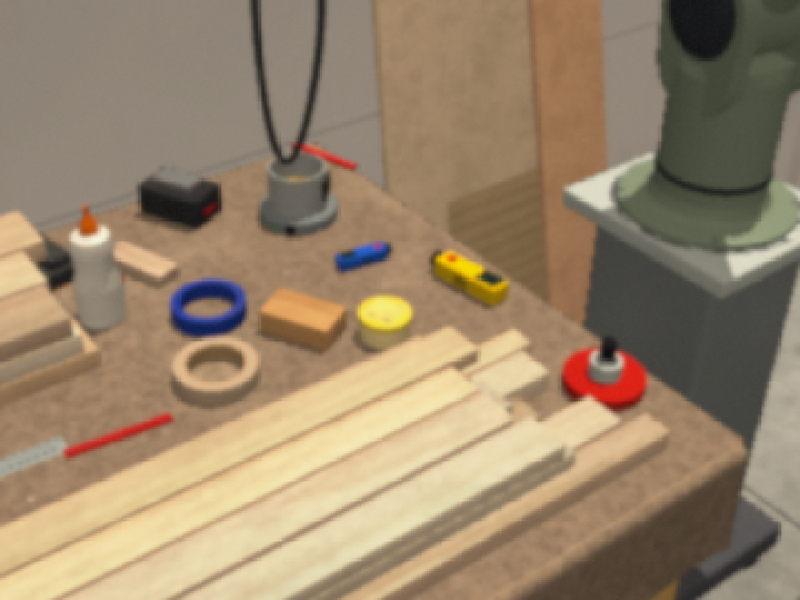

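Scene crop: the yellow thermometer is at full-image px (267,176), its black lens at (252,183). The blue look-alike is at (239,210), and the cork (281,240) and wax tin (292,212) are different shapes. The pot is at (191,220) and the red lid pair at (335,152). In the side view the thermometer is at (331,214), the pot at (254,175) with its patch at about (266,174), and the lids at (391,259). I choose the yellow one. Next I'll measure.

```bash
cat >> h.py <<'E'
def M(n,l,near,r=25):
    b=[m for m in mark_of(n,l) if np.hypot(*(np.array(m["at"])-near))<r]
    return np.array(b[0]["at"]) if b else None
np.set_printoptions(precision=4,suppress=True)
E
python3 - <<'E'
from h import *
a=grab_frame("scene");b=grab_frame("side")
T={"pot_patch":((201,207),(265,174),.054),"pot_rim":((186,210),(255,165),.084),"wax_pot":((191,225),(255,187),0),"thermometer":((267,176),(331,214),0),"lens":((250,182),(314,207),.016),"knob":((335,146),(391,247),.056),"collar":((335,150),(393,256),.029),"outer_cover":((335,154),(391,261),.002),"wood_wax_tin":((293,213),(293,240),0),"carpenter_pencil":((141,210),(266,157),0)}
for l,(p,q,z) in T.items():
    u,v=M("scene",l,p,14),M("side",l,q,14)
    print(l,u,v,"z",z,onz(a,u,z)[:2] if u is not None else"",onz(b,v,z)[:2] if v is not None else"",tri(a,u,b,v) if u is not None and v is not None else"")
# yellow segmentation
for n,c,(x0,y0,x1,y1) in(("scene",a,(240,160,290,195)),("side",b,(310,195,355,232))):
    h=cv2.cvtColor(c["frame"],cv2.COLOR_BGR2HSV)[y0:y1,x0:x1]
    m=((h[...,0]>20)&(h[...,0]<34)&(h[...,1]>150)).astype(np.uint8)
    y,x=np.nonzero(m);r=cv2.minAreaRect(np.c_[x+x0,y+y0].astype(np.float32));P=cv2.boxPoints(r)
    print(n,r,[onz(c,p,.015)[:2] for p in P])
    m=((h[...,0]<0))
for n,c,(x0,y0,x1,y1) in(("scene",a,(315,135,355,170)),("side",b,(365,235,420,280))):
    h=cv2.cvtColor(c["frame"],cv2.COLOR_BGR2HSV)[y0:y1,x0:x1]
    m=((h[...,0]<8)|(h[...,0]>172))&(h[...,1]>170)
    y,x=np.nonzero(m);r=cv2.fitEllipse(cv2.convexHull(np.c_[x+x0,y+y0].astype(np.int32)));print(n,r,onz(c,r[0],.016))
E
```

```text
pot_patch [197.5 210.2] [266.2 171.6] z 0.054 [ 0.4979 -0.301 ] [ 0.4919 -0.311 ] (array([ 0.4999, -0.3011,  0.0603]), np.float64(0.0030170818721664736))
pot_rim [188.1 215.1] [253.8 164.7] z 0.084 [ 0.5206 -0.3356] [ 0.5281 -0.3286] (array([ 0.5212, -0.336 ,  0.0801]), np.float64(0.004982169252827421))
wax_pot [193.8 231. ] [254.3 182.9] z 0 [ 0.5343 -0.3332] [ 0.5162 -0.3493] (array([ 0.5327, -0.3324,  0.0099]), np.float64(0.01249028810630225))
thermometer [267.6 175.9] [331.  216.4] z 0 [ 0.4325 -0.0324] [ 0.4325 -0.0452] (array([ 0.4401, -0.0353,  0.0098]), np.float64(0.0026888054801433984))
lens [248.8 179.8] [313.7 208.2] z 0.016 [ 0.4319 -0.1007] [ 0.4628 -0.0932] (array([ 0.4427, -0.1035,  0.0114]), np.float64(0.023718844884456098))
knob [335.5 146.5] [391.1 248.4] z 0.056 [0.4475 0.2132] [0.4522 0.2196] (array([0.4454, 0.215 , 0.0507]), np.float64(0.002133501826647018))
collar [333.7 147.5] [390.9 254.9] z 0.029 [0.432  0.2171] [0.4458 0.2169] (array([0.4377, 0.2149, 0.0281]), np.float64(0.010769444397313498))
outer_cover [335.4 154.8] [391.1 264.3] z 0.002 [0.4459 0.2199] [
[... 376 characters left out ...]
4619745342716644))
scene ((267.2829284667969, 174.99465942382812), (10.883073806762695, 30.87755584716797), 62.35402297973633) [array([ 0.4251, -0.0897]), array([0.4076, 0.0187]), array([0.4508, 0.0186]), array([ 0.4674, -0.0887])]
side ((331.0350341796875, 214.01910400390625), (35.834102630615234, 13.56747817993164), 28.610462188720703) [array([ 0.4767, -0.0837]), array([ 0.4187, -0.124 ]), array([0.4012, 0.0052]), array([0.457 , 0.0394])]
scene ((334.0950622558594, 152.6771697998047), (23.740144729614258, 28.5548152923584), 95.87098693847656) [0.4444 0.2139 0.016 ]
side ((391.5421447753906, 259.9415283203125), (27.1352596282959, 38.49657440185547), 98.00727844238281) [0.447  0.2226 0.016 ]
```

Run:
```python
from h import *
a=grab_frame("scene");b=grab_frame("side")
print("box",onz(a,(266.6,154.3),.48),onz(a,(301.7,146),.48))
print("top",onz(a,(253,109),.65),onz(a,(303,97),.65))
print("cable",tri(a,(263,210),b,(250,162)), tri(a,(265,160),b,(234,120)))
w=grab_frame("wrist");print("wrist",w["position"],rot(w),w["fx"],w["cx"],w["cy"])
s=state();print(R.from_quat(s["eef_rot"],scalar_first=True).as_matrix())
def fr(yaw): # tool down, tool x along yaw
    x=np.array([np.cos(yaw),np.sin(yaw),0]);z=np.array([0,0,-1.]);return np.c_[x,np.cross(z,x),z]
# thermometer forward yaw -81deg -> tool x along or against
for y in(-81,99):
  print(y,rel([.437,-.036,.2],fr(np.radians(y))))
for p in([.34,.33,.23],[.41,.1,.23]): print(rel(p,fr(np.radians(99)))[0])
```

```text
box [ 0.6684 -0.1305  0.48  ] [ 0.6791 -0.0431  0.48  ]
top [ 0.6629 -0.1575  0.65  ] [ 0.6741 -0.0466  0.65  ]
cable (array([ 0.6605, -0.142 ,  0.2174]), np.float64(0.010430202213888682)) (array([ 0.668 , -0.1281,  0.3829]), np.float64(0.08372898122562596))
wrist [0.0593 0.6284 0.3739] [[ 0.2206  0.9266  0.3045]
 [ 0.9754 -0.2092 -0.07  ]
 [-0.0012  0.3125 -0.9499]] 330.6258090692937 274.20433287543113 211.4828340904973
[[-0.9755  0.22    0.    ]
 [ 0.22    0.9755  0.0001]
 [ 0.      0.0001 -1.    ]]
-81 (array([-434.2232, -563.9807,   31.292 ]), array([ 0.    ,  0.    , -1.9497]))
99 (array([-434.2232, -563.9807,   31.292 ]), array([ 0.    , -0.    ,  1.1919]))
[-259.0636 -228.2945    1.3103]
[-377.9585 -437.2539    1.2989]
```

Emit:
{"fn": "jog_arm", "kwargs": {
  "commands": [
    {"offset": [-259,-228,0],"twist": [0,0,0.6]},
    {"offset": [-259,-228,0],"twist": [0,0,0.6]},
    {"offset": [-259,-228,0],"twist": [0,0,0.6]},
    {"offset": [-259,-228,0],"twist": [0,0,0.6]},
    {"offset": [-259,-228,0],"twist": [0,0,0.6]},
    {"offset": [-259,-228,0],"twist": [0,0,0.6]},
    {"offset": [-259,-228,0],"twist": [0,0,0.6]},
    {"offset": [-259,-228,0],"twist": [0,0,0.6]},
    {"offset": [-378,-437,0],"twist": [0,0,1.19]},
    {"offset": [-378,-437,0],"twist": [0,0,1.19]},
    {"offset": [-378,-437,0],"twist": [0,0,1.19]},
    {"offset": [-378,-437,0],"twist": [0,0,1.19]},
    {"offset": [-378,-437,0],"twist": [0,0,1.19]},
    {"offset": [-378,-437,0],"twist": [0,0,1.19]},
    {"offset": [-434,-564,0],"twist": [0,0,1.19]},
    {"offset": [-434,-564,0],"twist": [0,0,1.19]},
    {"offset": [-434,-564,0],"twist": [0,0,1.19]},
    {"offset": [-434,-564,0],"twist": [0,0,1.19]},
    {"offset": [-434,-564,0],"twist": [0,0,1.19]},
    {"offset": [-434,-564,0],"twist": [0,0,1.19]}
  ],
  "hand": -1
}}

```text
clock: 4.52
tool_pos: [0.4368, -0.0367, 0.2313]
eef_rot: [0.0, 0.65, 0.76, 0.0]
force: [-0.1, 0.3, 0.1]
gripper_width: 0.0852
finger_force: 0.0
```

Run:
```python
from h import *
s=state();print(s["clock"],s["tool_pos"],s["joints"],R.from_quat(s["eef_rot"],scalar_first=True).as_matrix())
c=grab_frame("wrist");cv2.imwrite("pics/w1.png",c["frame"])
for l in["wax_pot","pot_patch","pot_rim","thermometer","lens"]:
    print(l,[(np.round(m["at"],1).tolist(),round(m["confidence"],2)) for m in mark_of("wrist",l)][:4])
h=cv2.cvtColor(c["frame"],cv2.COLOR_BGR2HSV)
m=((h[...,0]>20)&(h[...,0]<34)&(h[...,1]>150)).astype(np.uint8)
n,_,st,_=cv2.connectedComponentsWithStats(m);print(st[st[:,4]>200])
```

```text
4.5167 [ 0.4368 -0.0367  0.2313] [-0.4719  0.2473  0.5036  2.0849 -0.1586  0.8452  0.2812] [[-0.1562  0.9877  0.0001]
 [ 0.9877  0.1562  0.    ]
 [-0.      0.0001 -1.    ]]
wax_pot [([307.4, 385.8], 0.81)]
pot_patch [([465.0, 248.1], 0.28), ([499.5, 325.5], 0.16)]
pot_rim [([277.7, 175.3], 0.38)]
thermometer [([278.7, 177.2], 0.98), ([326.3, 292.1], 0.87)]
lens [([292.4, 284.4], 0.97), ([277.4, 236.8], 0.84)]
[[     0      0    560    420 232263]
 [   263    129     32    101   1563]
 [   396    159     66     63   1374]]
```

View pics/w1.png

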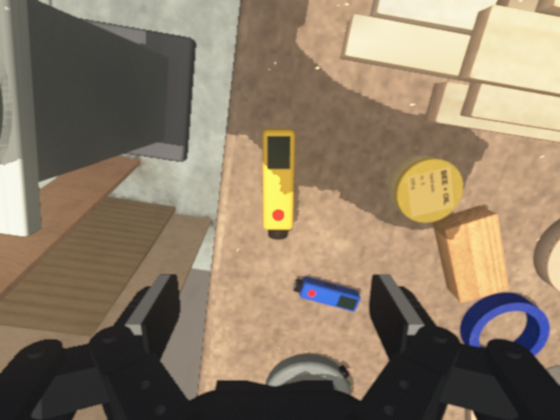

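The wrist picture shows the yellow thermometer at about (279,180): window (279,153), red button (278,215), lens (277,236). The blue look-alike is at (327,293), and the pot is partly hidden at the bottom (310,380).

```bash
cat >> h.py <<'E'
def fr(yaw):
    x=np.array([np.cos(yaw),np.sin(yaw),0]);z=np.array([0,0,-1.]);return np.c_[x,np.cross(z,x),z]
E
python3 - <<'E'
from h import *
c=grab_frame("wrist");h=cv2.cvtColor(c["frame"],cv2.COLOR_BGR2HSV)[115:250,250:310]
m=((h[...,1]>150)&(h[...,2]>60)).astype(np.uint8)
m=cv2.morphologyEx(m,cv2.MORPH_CLOSE,np.ones((15,15)))
n,l,st,_=cv2.connectedComponentsWithStats(m);k=1+st[1:,4].argmax()
y,x=np.nonzero(l==k);P=cv2.boxPoints(cv2.minAreaRect(np.c_[x+250,y+115].astype(np.float32)))
Q=np.array([onz(c,p,.03)[:2] for p in P]);print(P,Q,Q.mean(0),[np.linalg.norm(Q[i]-Q[i-1]) for i in range(4)])
A,B=onz(c,(279,153),.03),onz(c,(278.,215),.03);print(A,B,np.degrees(np.arctan2(*(B-A)[1::-1])))
for l,z in(("thermometer",0),("lens",.016)): print(l,onz(c,M("wrist",l,(278,200),40),z))
E
```

```text
[[263. 131.]
 [294. 131.]
 [294. 231.]
 [263. 231.]] [[ 0.417   0.016 ]
 [ 0.448   0.021 ]
 [ 0.4674 -0.0862]
 [ 0.4332 -0.0917]] [ 0.4414 -0.0352] [np.float64(0.10893166206050033), np.float64(0.03143495205345003), np.float64(0.10893314363686701), np.float64(0.034638614937401314)]
[ 0.4366 -0.0033  0.03  ] [ 0.4467 -0.0704  0.03  ] -81.50441587112665
thermometer [ 0.4437 -0.033   0.    ]
lens [ 0.4539 -0.1041  0.016 ]
```

Emit:
{"fn": "jog_arm", "kwargs": {
  "commands": [
    {"offset": [1,5,227],"twist": [0,0,0]},
    {"offset": [1,5,227],"twist": [0,0,0]},
    {"offset": [1,5,227],"twist": [0,0,0]},
    {"offset": [1,5,227],"twist": [0,0,0]},
    {"offset": [1,5,227],"twist": [0,0,0]},
    {"offset": [1,5,227],"twist": [0,0,0]},
    {"offset": [1,5,227],"twist": [0,0,0]}
  ]
}}

```text
clock: 5.55
tool_pos: [0.4395, -0.0343, 0.0009]
eef_rot: [-0.002, 0.649, 0.761, -0.002]
force: [-0.9, 0.4, -0.6]
gripper_width: 0.0857
finger_force: 0.0
```

Emit:
{"fn": "jog_arm", "kwargs": {
  "commands": [
    {"offset": [0,0,0]},
    {"offset": [0,0,0]},
    {"offset": [0,0,0]},
    {"offset": [0,0,0]},
    {"offset": [0,0,0]},
    {"offset": [0,0,0]},
    {"offset": [0,0,0]},
    {"offset": [0,0,0]}
  ],
  "hand": 1,
  "newtons": 40
}}

```text
validation failed for argument at $.co...
```

Emit:
{"fn": "jog_arm", "kwargs": {
  "commands": [
    {"offset": [0,0,0],"twist": [0,0,0]},
    {"offset": [0,0,0],"twist": [0,0,0]},
    {"offset": [0,0,0],"twist": [0,0,0]},
    {"offset": [0,0,0],"twist": [0,0,0]},
    {"offset": [0,0,0],"twist": [0,0,0]},
    {"offset": [0,0,0],"twist": [0,0,0]},
    {"offset": [0,0,0],"twist": [0,0,0]},
    {"offset": [0,0,0],"twist": [0,0,0]}
  ],
  "hand": 1,
  "newtons": 40
}}

```text
clock: 6.22
tool_pos: [0.4424, -0.034, 0.0057]
eef_rot: [0.001, 0.649, 0.761, 0.001]
force: [-2.0, 1.0, 20.1]
gripper_width: 0.0337
finger_force: 38.0
```

Run:
```python
from h import *
s=state();R0=R.from_quat(s["eef_rot"],scalar_first=True).as_matrix();w=grab_frame("wrist")
pc=R0.T@(np.array(w["position"])-s["tool_pos"]);Rc=R0.T@rot(w);print(pc,Rc)
pot=np.array([.525,-.334,0])
for t in([.352,-.238,.2],[.38,-.2,.2],[.40,-.16,.2]):
  for yaw in(50,65,80):
    F=fr(np.radians(yaw));c=dict(w);c["position"]=np.array(t)+F@pc;c["rotation"]=F@Rc
    u=np.array([-.63,.77,0]);print(t,yaw,c["position"],proj(c,pot+[0,0,.084]),proj(c,pot+.0465*u+[0,0,.054]))
```

```text
[ 0.0814  0.0004 -0.1426] [[-0.0006 -0.9495 -0.3139]
 [ 1.     -0.0003 -0.0012]
 [ 0.0011 -0.3139  0.9495]]
[0.352, -0.238, 0.2] 50 [ 0.4046 -0.1759  0.3426] [522.0121 160.7545] [446.804  144.9651]
[0.352, -0.238, 0.2] 65 [ 0.3867 -0.1644  0.3426] [511.2417 222.5442] [447.2094 190.0794]
[0.352, -0.238, 0.2] 80 [ 0.3665 -0.158   0.3426] [486.6097 276.5188] [436.1913 231.9537]
[0.38, -0.2, 0.2] 50 [ 0.4326 -0.1379  0.3426] [512.2623 217.5023] [441.6055 197.5982]
[0.38, -0.2, 0.2] 65 [ 0.4147 -0.1264  0.3426] [488.7502 272.1275] [429.3044 237.6414]
[0.38, -0.2, 0.2] 80 [ 0.3945 -0.12    0.3426] [454.575  317.2914] [408.1167 272.1565]
[0.4, -0.16, 0.2] 50 [ 0.4526 -0.0979  0.3426] [512.9478 264.7175] [445.3109 241.7857]
[0.4, -0.16, 0.2] 65 [ 0.4347 -0.0864  0.3426] [477.5391 315.5247] [421.417  279.5633]
[0.4, -0.16, 0.2] 80 [ 0.4145 -0.08    0.3426] [433.6968 355.144 ] [390.2767 309.6729]
```

Emit:
{"fn": "jog_arm", "kwargs": {
  "commands": [
    {"offset": [0,0,-60],"twist": [0,0,0]},
    {"offset": [0,0,-60],"twist": [0,0,0]},
    {"offset": [-154,-88,-194],"twist": [0,0,0.33]},
    {"offset": [-154,-88,-194],"twist": [0,0,0.33]},
    {"offset": [-154,-88,-194],"twist": [0,0,0.33]},
    {"offset": [-154,-88,-194],"twist": [0,0,0.33]},
    {"offset": [-154,-88,-194],"twist": [0,0,0.33]},
    {"offset": [-154,-88,-194],"twist": [0,0,0.33]},
    {"offset": [-154,-88,-194],"twist": [0,0,0.33]},
    {"offset": [-154,-88,-194],"twist": [0,0,0.33]},
    {"offset": [-154,-88,-194],"twist": [0,0,0.33]}
  ]
}}

```text
clock: 7.18
tool_pos: [0.3792, -0.1992, 0.198]
eef_rot: [-0.0, 0.765, 0.645, 0.0]
force: [-0.2, 0.1, -2.7]
gripper_width: 0.0329
finger_force: 43.0
```

Run:
```python
from h import *
s=state();print(s["clock"],s["tool_pos"],s["gripper_width"],s["finger_force"],s["force"])
c=grab_frame("wrist");cv2.imwrite("pics/w2.png",c["frame"])
for l,z in(("wax_pot",0),("pot_patch",.054),("pot_rim",.084),("thermometer",.2),("lens",.2)):
    print(l,[(np.round(m["at"],1).tolist(),round(m["confidence"],2),onz(c,m["at"],z)[:2]) for m in mark_of("wrist",l)][:4])
```

```text
7.1833 [ 0.3792 -0.1992  0.198 ] 0.032936768771170195 42.956780791282654 [-0.1822  0.1417 -2.7341]
wax_pot [([426.0, 271.5], 0.64, array([ 0.5338, -0.3314]))]
pot_patch [([410.6, 276.3], 0.95, array([ 0.4966, -0.3005]))]
pot_rim [([466.1, 316.6], 0.86, array([ 0.5339, -0.3318]))]
thermometer [([416.6, 134.2], 0.69, array([ 0.4491, -0.1415])), ([277.2, 276.3], 0.63, array([ 0.3809, -0.1973])), ([424.8, 269.5], 0.51, array([ 0.4507, -0.2056]))]
lens [([372.3, 136.6], 0.8, array([ 0.4309, -0.1394]))]
```

View pics/w2.png

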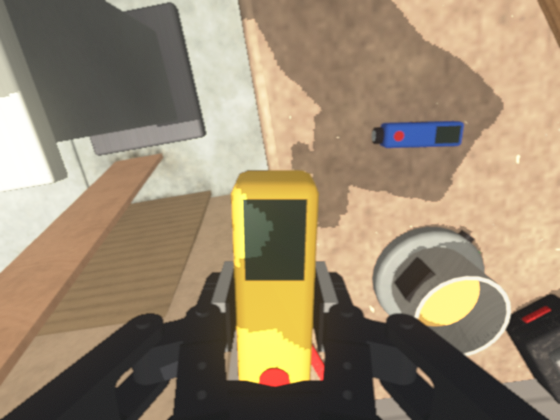

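The picture shows the thermometer held straight in the gripper. The pot's dark patch is at about (414,279) and the rim is centred near (462,316).

Run:
```python
from h import *
from scipy.optimize import least_squares
c=grab_frame("wrist");im=c["frame"];x0,y0=385,245
g=cv2.cvtColor(im,cv2.COLOR_BGR2GRAY)[y0:310,x0:445]
m=(g<70).astype(np.uint8);n,l,st,ce=cv2.connectedComponentsWithStats(m);print(st,ce+[x0,y0])
k=1+st[1:,4].argmax();y,x=np.nonzero(l==k);H=cv2.convexHull(np.c_[x+x0,y+y0].astype(np.int32))
ap=cv2.approxPolyDP(H,4,True)[:,0];print(ap)
cen=np.array([x.mean()+x0,y.mean()+y0])
# rim: wax/inner; use detection
rim=M("wrist","pot_rim",(462,316))
def corners(p):
    u=np.array([np.cos(p[2]),np.sin(p[2]),0]);t=np.array([-u[1],u[0],0]);o=np.array([p[0],p[1],0])
    return [o+.0465*u+a*.018*t+[0,0,z] for a,z in((1,.07),(-1,.07),(-1,.038),(1,.038))]
best=None
for mode in(0,1):
  def f(p):
    C=np.array([proj(c,q) for q in corners(p)]);r=[]
    d=np.linalg.norm(C[:,None]-ap[None],axis=2).min(1);r+=list(d)
    r+=list(proj(c,[p[0],p[1],.084])-rim) if mode else []
    r+=list((C.mean(0)-cen)*1.5);return r
  for y in(110,130,150):
    s=least_squares(f,[.53,-.333,np.radians(y)]);print(mode,y,s.x[:2],np.degrees(s.x[2]),s.cost)
print(np.array([proj(c,q) for q in corners(s.x)]))
cv2.imwrite("pics/z.png",cv2.resize(im[220:370,360:520],(800,750)[:2],interpolation=3)[:600])
```

```text
[[   0    0   60   65 3156]
 [  11   12   37   41  744]] [[414.9426 277.0824]
 [412.6223 276.6505]]
[[432 271]
 [408 297]
 [396 283]
 [417 257]]
0 110 [ 0.5329 -0.3328] 138.42326893791505 6.404778166993788
0 130 [ 0.5329 -0.3328] 138.41076866909177 6.40480319003283
0 150 [ 0.5329 -0.3328] 138.42308053419814 6.40477818007382
1 110 [ 0.533  -0.3326] 138.63324293991423 6.5002654757982725
1 130 [ 0.533  -0.3326] 138.63330776859695 6.50026547425602
1 150 [ 0.533  -0.3326] 138.63353189968308 6.500265502587013
[[407.0871 299.5274]
 [431.9222 270.5436]
 [417.5858 255.1735]
 [395.3565 282.0217]]
```

Emit:
{"fn": "jog_arm", "kwargs": {
  "commands": [
    {"offset": [0,5,40],"twist": [0,0,-1.016]},
    {"offset": [0,5,40],"twist": [0,0,-1.016]},
    {"offset": [0,5,40],"twist": [0,0,-1.016]},
    {"offset": [0,5,40],"twist": [0,0,-1.016]},
    {"offset": [0,5,40],"twist": [0,0,-1.016]},
    {"offset": [0,5,40],"twist": [0,0,-1.016]},
    {"offset": [0,5,40],"twist": [0,0,-1.016]},
    {"offset": [0,5,40],"twist": [0,0,-1.016]},
    {"offset": [0,5,70],"twist": [0,0,-1.016]},
    {"offset": [0,5,100],"twist": [0,0,-1.016]},
    {"offset": [0,5,130],"twist": [0,0,-1.016]},
    {"offset": [0,5,154],"twist": [0,0,-1.016]},
    {"offset": [0,5,154],"twist": [0,0,-1.016]},
    {"offset": [0,5,154],"twist": [0,0,-1.016]},
    {"offset": [0,5,154],"twist": [0,0,-1.016]}
  ]
}}

```text
clock: 8.83
tool_pos: [0.3844, -0.2014, 0.0453]
eef_rot: [0.0, 0.355, 0.935, -0.0]
force: [0.1, -0.0, -2.0]
gripper_width: 0.0333
finger_force: 42.7
```

Run:
```python
from h import *
s=state();F=R.from_quat(s["eef_rot"],scalar_first=True).as_matrix();print(s["clock"],s["tool_pos"],F,s["joints"])
L=s["tool_pos"]-.068*F[:,0]+F[:,2]*-.0103
P=np.array([.4982,-.3019,.054]);u=P-L;print("lens",L,"dist",u,np.linalg.norm(u),"off axis deg",np.degrees(np.arccos(-u@F[:,0]/np.linalg.norm(u))))
for n,q in(("scene",(250,190)),("side",(290,190))):
  c=grab_frame(n);print(n,"pred lens",proj(c,L),[np.round(m["at"],1) for m in mark_of(n,"lens")],"patch",proj(c,P),[np.round(m["at"],1) for m in mark_of(n,"pot_patch")])
  cv2.imwrite(f"pics/{n}2.png",cv2.resize(c["frame"][100:270,150:350],(800,680),interpolation=3)[:600])
```

```text
8.8333 [ 0.3844 -0.2014  0.0453] [[-0.7478  0.6639  0.0007]
 [ 0.6639  0.7478 -0.0004]
 [-0.0008  0.0002 -1.    ]] [ 0.206   0.578   0.181   2.2291 -0.2869  0.3545  1.4727]
lens [ 0.4352 -0.2465  0.0557] dist [ 0.063  -0.0554 -0.0017] 0.08390036847359486 off axis deg 1.2349322493873107
scene pred lens [207.0027 188.7743] [array([234.5, 198.7]), array([205.5, 185.5])] patch [197.2622 210.3784] [array([198.7, 212.3])]
side pred lens [291.5533 174.0741] [array([292.8, 175.1]), array([296.1, 201.1])] patch [266.1594 173.2844] [array([265.9, 171.8]), array([253.3, 162. ]), array([214.6, 228.7])]
```

View pics/side2.png

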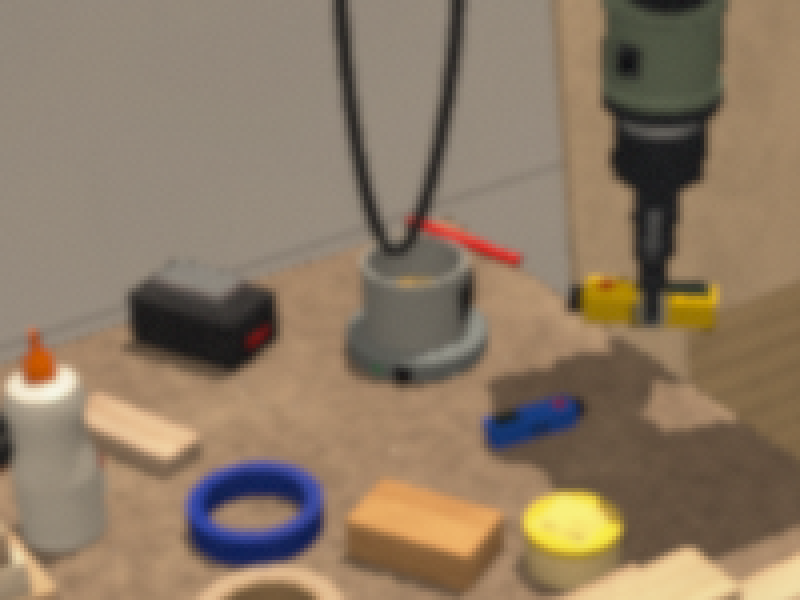

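The side picture shows the thermometer level with its lens at crop (577,297), facing the patch at (465,285). That matches the prediction: 84 mm away and about 1° off axis. I'll hold it there.

Emit:
{"fn": "jog_arm", "kwargs": {
  "commands": [
    {"offset": [0,0,0],"twist": [0,0,0]},
    {"offset": [0,0,0],"twist": [0,0,0]},
    {"offset": [0,0,0],"twist": [0,0,0]},
    {"offset": [0,0,0],"twist": [0,0,0]},
    {"offset": [0,0,0],"twist": [0,0,0]},
    {"offset": [0,0,0],"twist": [0,0,0]},
    {"offset": [0,0,0],"twist": [0,0,0]},
    {"offset": [0,0,0],"twist": [0,0,0]},
    {"offset": [0,0,0],"twist": [0,0,0]},
    {"offset": [0,0,0],"twist": [0,0,0]},
    {"offset": [0,0,0],"twist": [0,0,0]},
    {"offset": [0,0,0],"twist": [0,0,0]},
    {"offset": [0,0,0],"twist": [0,0,0]},
    {"offset": [0,0,0],"twist": [0,0,0]},
    {"offset": [0,0,0],"twist": [0,0,0]},
    {"offset": [0,0,0],"twist": [0,0,0]},
    {"offset": [0,0,0],"twist": [0,0,0]},
    {"offset": [0,0,0],"twist": [0,0,0]},
    {"offset": [0,0,0],"twist": [0,0,0]},
    {"offset": [0,0,0],"twist": [0,0,0]}
  ]
}}

```text
clock: 10.8
tool_pos: [0.384, -0.2011, 0.0443]
eef_rot: [0.0, 0.355, 0.935, -0.0]
force: [-0.6, 0.3, -2.7]
gripper_width: 0.033
finger_force: 42.7
```

Emit:
{"fn": "jog_arm", "kwargs": {
  "commands": [
    {"offset": [0,0,-40],"twist": [0,0,0]},
    {"offset": [0,0,-60],"twist": [0,0,0]},
    {"offset": [67,164,-60],"twist": [0,0,0.688]},
    {"offset": [67,164,-60],"twist": [0,0,0.688]},
    {"offset": [67,164,-60],"twist": [0,0,0.688]},
    {"offset": [67,164,-60],"twist": [0,0,0.688]},
    {"offset": [67,164,-60],"twist": [0,0,0.688]},
    {"offset": [67,164,-60],"twist": [0,0,0.688]},
    {"offset": [67,164,-60],"twist": [0,0,0.688]},
    {"offset": [67,164,-30],"twist": [0,0,0.688]},
    {"offset": [67,164,0],"twist": [0,0,0.688]},
    {"offset": [67,164,20],"twist": [0,0,0.688]},
    {"offset": [67,164,32],"twist": [0,0,0.688]},
    {"offset": [67,164,36],"twist": [0,0,0.688]},
    {"offset": [67,164,38],"twist": [0,0,0.688]},
    {"offset": [67,164,38],"twist": [0,0,0.688]},
    {"offset": [67,164,38],"twist": [0,0,0.688]}
  ]
}}

```text
clock: 12.22
tool_pos: [0.4431, -0.0342, 0.007]
eef_rot: [0.0, 0.649, 0.761, 0.0]
force: [0.1, -0.5, -1.6]
gripper_width: 0.0337
finger_force: 42.8
```

Emit:
{"fn": "jog_arm", "kwargs": {
  "commands": [
    {"offset": [0,0,1.2],"twist": [0,0,0]},
    {"offset": [0,0,1.2],"twist": [0,0,0]},
    {"offset": [0,0,1.2],"twist": [0,0,0]}
  ]
}}

```text
clock: 12.47
tool_pos: [0.4432, -0.0339, 0.0057]
eef_rot: [0.001, 0.649, 0.761, 0.0]
force: [-0.0, -1.0, 8.1]
gripper_width: 0.0333
finger_force: 44.0
```

Emit:
{"fn": "jog_arm", "kwargs": {
  "commands": [
    {"offset": [0,0,0],"twist": [0,0,0]},
    {"offset": [0,0,0],"twist": [0,0,0]},
    {"offset": [0,0,0],"twist": [0,0,0]},
    {"offset": [0,0,0],"twist": [0,0,0]},
    {"offset": [0,0,0],"twist": [0,0,0]},
    {"offset": [0,0,0],"twist": [0,0,0]}
  ],
  "hand": -1
}}

```text
clock: 12.97
tool_pos: [0.4427, -0.0339, 0.0051]
eef_rot: [0.0, 0.649, 0.76, -0.0]
force: [0.3, 0.4, -0.3]
gripper_width: 0.0854
finger_force: 0.0
```

Emit:
{"fn": "jog_arm", "kwargs": {
  "commands": [
    {"offset": [0,0,-80],"twist": [0,0,0]},
    {"offset": [0,0,-80],"twist": [0,0,0]},
    {"offset": [0,0,-120],"twist": [0,0,0]},
    {"offset": [249,41,-235],"twist": [0,0,0]},
    {"offset": [249,41,-235],"twist": [0,0,0]},
    {"offset": [249,41,-235],"twist": [0,0,0]},
    {"offset": [249,41,-235],"twist": [0,0,0]},
    {"offset": [249,41,-235],"twist": [0,0,0]},
    {"offset": [249,41,-235],"twist": [0,0,0]},
    {"offset": [249,41,-235],"twist": [0,0,0]},
    {"offset": [249,41,-235],"twist": [0,0,0]},
    {"offset": [249,41,-235],"twist": [0,0,0]}
  ]
}}

```text
clock: 13.97
tool_pos: [0.444, 0.2199, 0.2403]
eef_rot: [0.0, 0.648, 0.761, 0.0]
force: [0.6, -1.3, -0.2]
gripper_width: 0.0854
finger_force: 0.0
```

Run:
```python
from h import *
s=state();print(s["clock"],s["tool_pos"],s["eef_rot"])
c=grab_frame("wrist");cv2.imwrite("pics/w3.png",c["frame"])
for l,z in(("knob",.056),("collar",.029),("outer_cover",.002),("inner_lid",0),("thermometer",0)):
    print(l,[(np.round(m["at"],1).tolist(),round(m["confidence"],2),onz(c,m["at"],z)[:2]) for m in mark_of("wrist",l)][:3])
h=cv2.cvtColor(c["frame"],cv2.COLOR_BGR2HSV);m=(((h[...,0]<8)|(h[...,0]>172))&(h[...,1]>150)).astype(np.uint8)
n,l,st,_=cv2.connectedComponentsWithStats(m);k=1+st[1:,4].argmax();print(st[k])
y,x=np.nonzero(l==k);e=cv2.fitEllipse(cv2.convexHull(np.c_[x,y].astype(np.int32)));print(e,onz(c,e[0],.010))
```

```text
13.9667 [0.444  0.2199 0.2403] [0.0001 0.6483 0.7613 0.0003]
knob [([272.0, 188.6], 0.59, array([0.4423, 0.2175]))]
collar [([246.1, 348.3], 0.68, array([ 0.4434, -0.0068])), ([272.3, 184.1], 0.65, array([0.4427, 0.2157]))]
outer_cover [([268.2, 176.2], 0.75, array([0.4373, 0.2179])), ([271.9, 183.6], 0.3, array([0.443 , 0.2098]))]
inner_lid [([269.9, 177.4], 0.69, array([0.4395, 0.2163]))]
thermometer []
[ 228  135   89   88 4916]
((272.2818908691406, 178.408203125), (87.89094543457031, 88.58221435546875), 93.10835266113281) [0.4422 0.2178 0.01  ]
```

View pics/w3.png

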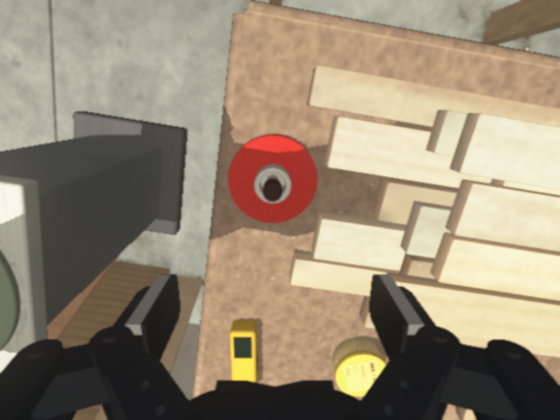

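The picture shows the nested lids at (272,180), which is world (0.442, 0.218), with the knob in view. The thermometer lies flat back in its place at (243,350).

Emit:
{"fn": "jog_arm", "kwargs": {
  "commands": [
    {"offset": [-2,-2,150],"twist": [0,0,0]},
    {"offset": [-2,-2,150],"twist": [0,0,0]},
    {"offset": [-2,-2,150],"twist": [0,0,0]},
    {"offset": [-2,-2,150],"twist": [0,0,0]},
    {"offset": [-2,-2,170],"twist": [0,0,0]},
    {"offset": [-2,-2,185],"twist": [0,0,0]},
    {"offset": [-2,-2,193],"twist": [0,0,0]},
    {"offset": [-2,-2,196],"twist": [0,0,0]},
    {"offset": [-2,-2,196],"twist": [0,0,0]},
    {"offset": [-2,-2,196],"twist": [0,0,0]},
    {"offset": [-2,-2,196],"twist": [0,0,0]}
  ],
  "hand": -0.4
}}

```text
clock: 15.18
tool_pos: [0.4431, 0.2164, 0.045]
eef_rot: [0.0, 0.649, 0.76, 0.001]
force: [-0.2, 0.7, 0.1]
gripper_width: 0.0595
finger_force: 0.0
```

Emit:
{"fn": "jog_arm", "kwargs": {
  "commands": [
    {"offset": [0,0,0],"twist": [0,0,0]},
    {"offset": [0,0,0],"twist": [0,0,0]},
    {"offset": [0,0,0],"twist": [0,0,0]},
    {"offset": [0,0,0],"twist": [0,0,0]},
    {"offset": [0,0,0],"twist": [0,0,0]},
    {"offset": [0,0,0],"twist": [0,0,0]},
    {"offset": [0,0,0],"twist": [0,0,0]}
  ],
  "hand": 1,
  "newtons": 60
}}

```text
clock: 15.77
tool_pos: [0.4428, 0.2163, 0.0446]
eef_rot: [-0.0, 0.649, 0.76, 0.0]
force: [-1.3, 0.3, 11.4]
gripper_width: 0.0182
finger_force: 58.2
```

Emit:
{"fn": "jog_arm", "kwargs": {
  "commands": [
    {"offset": [0,0,-15],"twist": [0,0,0]},
    {"offset": [0,0,-40],"twist": [0,0,0]},
    {"offset": [0,0,-80],"twist": [0,0,0]},
    {"offset": [0,0,-120],"twist": [0,0,0]},
    {"offset": [-111,-41,-185],"twist": [0,0,0]},
    {"offset": [-111,-41,-185],"twist": [0,0,0]},
    {"offset": [-111,-41,-185],"twist": [0,0,0]},
    {"offset": [-111,-41,-185],"twist": [0,0,0]},
    {"offset": [-259,-64,-185],"twist": [0,0,0]},
    {"offset": [-259,-64,-185],"twist": [0,0,0]},
    {"offset": [-259,-64,-185],"twist": [0,0,0]},
    {"offset": [-259,-64,-185],"twist": [0,0,0]},
    {"offset": [-394,-106,-185],"twist": [0,0,0]},
    {"offset": [-394,-106,-185],"twist": [0,0,0]},
    {"offset": [-394,-106,-185],"twist": [0,0,0]},
    {"offset": [-394,-106,-185],"twist": [0,0,0]},
    {"offset": [-394,-106,-185],"twist": [0,0,0]}
  ]
}}

```text
clock: 17.18
tool_pos: [0.3982, -0.1935, 0.2293]
eef_rot: [0.0, 0.652, 0.759, -0.0]
force: [0.1, 0.9, -3.3]
gripper_width: 0.0176
finger_force: 59.3
```

Run:
```python
from h import *
s=state();print(s["clock"],s["tool_pos"],s["eef_rot"],s["force"],s["joints"])
c=grab_frame("wrist");cv2.imwrite("pics/w4.png",c["frame"])
z0=s["tool_pos"][2]-.0446
h=cv2.cvtColor(c["frame"],cv2.COLOR_BGR2HSV);m=(((h[...,0]<8)|(h[...,0]>172))&(h[...,1]>150)).astype(np.uint8)
n,l,st,_=cv2.connectedComponentsWithStats(m);k=1+st[1:,4].argmax();print(st[k])
y,x=np.nonzero(l==k);e=cv2.fitEllipse(cv2.convexHull(np.c_[x,y].astype(np.int32)));print(e,onz(c,e[0],z0+.01))
for n in("scene","side"):
    c=grab_frame(n)
    for l in("wax_pot","pot_rim"): print(n,l,[(np.round(m["at"],1),round(m["confidence"],2)) for m in mark_of(n,l)][:2])
    print(proj(c,[.533,-.3327,0]),proj(c,[.533,-.3327,.084]))
    b=c["frame"];cv2.imwrite(f"pics/{n}3.png",b)
```

```text
17.1833 [ 0.3982 -0.1935  0.2293] [ 0.0005  0.6517  0.7585 -0.0004] [ 0.0973  0.8996 -3.273 ] [-0.3181  0.3089  0.79    2.0862 -0.2889  0.8547  0.7915]
[  182   160   179   147 14804]
((271.3797607421875, 244.58212280273438), (168.64859008789062, 177.75692749023438), 91.56117248535156) [ 0.3964 -0.1914  0.1947]
scene wax_pot [(array([192.1, 227.8]), 0.59)]
scene pot_rim [(array([187.7, 215. ]), 0.85)]
[193.8173 230.6109] [190.2901 217.9935]
side wax_pot [(array([254. , 181.9]), 0.91)]
side pot_rim [(array([254.6, 162.4]), 0.74)]
[252.7814 186.5054] [251.8627 164.6254]
```

View pics/w4.png

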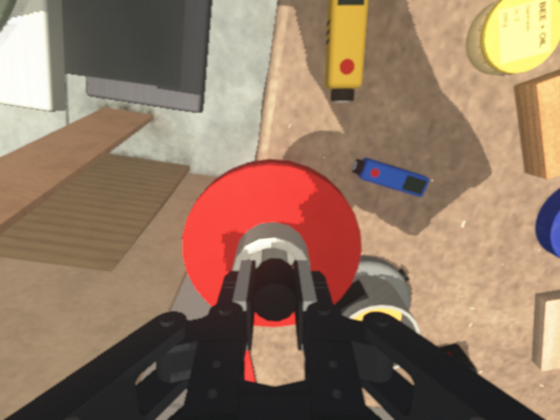

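The lids hang level under the gripper, with the cover centred at (271,245). The pot shows behind at (380,300) and the bench is undisturbed. I'll refine the pot centre from its rim edges.

Run:
```python
from h import *
from scipy.ndimage import map_coordinates
s=state();R0=R.from_quat(s["eef_rot"],scalar_first=True).as_matrix();w=grab_frame("wrist")
pc=R0.T@(np.array(w["position"])-s["tool_pos"]);Rc=R0.T@rot(w)
w2=dict(w);F=R.from_quat([0,.765,.645,0],scalar_first=True).as_matrix();w2["position"]=np.array([.3792,-.1992,.198])+F@pc;w2["rotation"]=F@Rc;w2["frame"]=cv2.imread("pics/w2.png")
t=np.linspace(0,2*np.pi,180,endpoint=False)
def score(c,ctr,rings,k=.8):
    g=cv2.GaussianBlur(cv2.cvtColor(c["frame"],cv2.COLOR_BGR2GRAY),(0,0),k).astype(float);tot=0
    for r,z in rings:
        def samp(rr):
            X=np.c_[ctr[0]+rr*np.cos(t),ctr[1]+rr*np.sin(t),np.full_like(t,z)]
            v=(X-c["position"])@rot(c);u=c["fx"]*v[:,0]/v[:,2]+c["cx"];q=c["fy"]*v[:,1]/v[:,2]+c["cy"]
            return map_coordinates(g,[q,u],order=1,mode="nearest")
        tot+=np.abs(samp(r+.0015)-samp(r-.0015)).clip(0,40).mean()
    return tot
for n,c in(("w2",w2),("scene",dict(grab_frame("scene"))),("side",dict(grab_frame("side")))):
  for nm,rings in(("rim",[(.044,.084),(.040,.084)]),("base",[(.060,.022),(.06,0)]),("all",[(.044,.084),(.040,.084),(.06,.022),(.06,0)])):
    xs=np.arange(.515,.551,.001);ys=np.arange(-.35,-.314,.001)
    S=np.array([[score(c,(x,y),rings) for y in ys] for x in xs]);i,j=np.unravel_index(S.argmax(),S.shape);print(n,nm,xs[i],ys[j],S.max(),S.mean())
im=w2["frame"].copy()
for r,z in((.044,.084),(.06,.022)):
  for a in t[::2]:
    p=proj(w2,[.533+r*np.cos(a),-.3327+r*np.sin(a),z]);cv2.circle(im,(int(round(p[0]*8)),int(round(p[1]*8))),6,(0,0,255),-1,shift=3)
cv2.imwrite("pics/ov.png",cv2.resize(im[210:370,360:520],(600,600),interpolation=2))
```

```text
w2 rim 0.529 -0.33099999999999996 50.55567341310123 20.85319185033927
w2 base 0.531 -0.33299999999999996 50.414548945328306 26.382862567825924
w2 all 0.53 -0.33299999999999996 97.0446010056813 47.236054418165196
scene rim 0.533 -0.33499999999999996 36.08769441253597 15.26364302438369
scene base 0.536 -0.32999999999999996 18.69495630890192 13.049827849029457
scene all 0.533 -0.33399999999999996 51.80106064457513 28.313470873413145
side rim 0.526 -0.32399999999999995 12.432597835816287 8.081196230920952
side base 0.534 -0.32999999999999996 13.668579343604398 8.752537304504582
side all 0.535 -0.32699999999999996 23.699132108782297 16.833733535425537
```

View pics/ov.png

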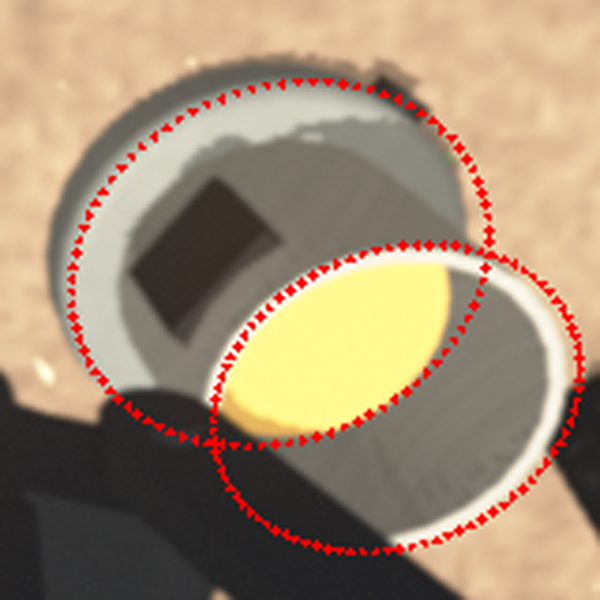

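The overlay at (0.533,-0.3327) sits about 3 px too far right of the rim. The corrected centre is about (0.5305,-0.333), which agrees with the scene fit to within 3 mm.

Emit:
{"fn": "jog_arm", "kwargs": {
  "commands": [
    {"offset": [-159,110,0],"twist": [0,0,0]},
    {"offset": [-159,110,0],"twist": [0,0,0]},
    {"offset": [-159,110,0],"twist": [0,0,0]},
    {"offset": [-159,110,0],"twist": [0,0,0]},
    {"offset": [-159,110,0],"twist": [0,0,0]},
    {"offset": [-159,110,0],"twist": [0,0,0]},
    {"offset": [-159,110,40],"twist": [0,0,0]},
    {"offset": [-159,110,70],"twist": [0,0,0]},
    {"offset": [-159,110,88],"twist": [0,0,0]},
    {"offset": [-159,110,88],"twist": [0,0,0]},
    {"offset": [-159,110,88],"twist": [0,0,0]},
    {"offset": [-159,110,88],"twist": [0,0,0]},
    {"offset": [-159,110,88],"twist": [0,0,0]}
  ]
}}

```text
clock: 18.77
tool_pos: [0.5337, -0.3298, 0.1428]
eef_rot: [0.001, 0.649, 0.76, 0.0]
force: [0.1, 0.1, -3.1]
gripper_width: 0.0181
finger_force: 60.8
```

Run:
```python
from h import *
s=state();print(s["clock"],s["tool_pos"],s["eef_rot"],s["force"],s["joints"])
o=[]
for n in("scene","side"):
    c=grab_frame(n);f=c["frame"];p=proj(c,[.5305,-.333,.09]).astype(int)
    o.append(cv2.resize(f[p[1]-35:p[1]+35,p[0]-45:p[0]+45],(400,311),interpolation=3))
    h=cv2.cvtColor(f,cv2.COLOR_BGR2HSV)[p[1]-40:p[1]+40,p[0]-45:p[0]+45];m=(((h[...,0]<8)|(h[...,0]>172))&(h[...,1]>150)).astype(np.uint8)
    k,l,st,_=cv2.connectedComponentsWithStats(m);k=1+st[1:,4].argmax();y,x=np.nonzero(l==k);e=cv2.fitEllipse(cv2.convexHull(np.c_[x+p[0]-45,y+p[1]-40].astype(np.int32)));print(n,e,onz(c,e[0],s["tool_pos"][2]-.0446+.010))
w=grab_frame("wrist");o.append(cv2.resize(w["frame"],(400,300)))
cv2.imwrite("pics/m.png",np.vstack([np.hstack([o[0],o[1]])[:300],np.hstack([o[2],o[2]*0])]))
```

```text
18.7667 [ 0.5337 -0.3298  0.1428] [0.0011 0.6494 0.7605 0.0003] [ 0.102   0.1218 -3.0645] [ 0.0618  0.719   0.6241  1.6961 -0.5164  0.8944  1.0561]
scene ((190.37037658691406, 213.849365234375), (30.4322566986084, 33.714332580566406), 72.10295867919922) [ 0.5334 -0.3291  0.1082]
side ((257.89508056640625, 160.5203399658203), (18.842309951782227, 42.402061462402344), 96.38622283935547) [ 0.5253 -0.3071  0.1082]
```

View pics/m.png

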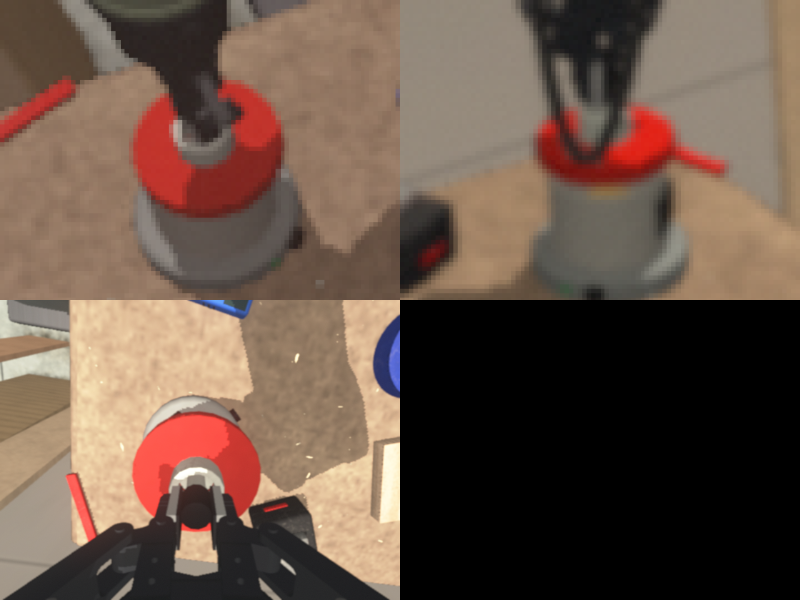

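The mosaic shows the lids hanging level over the pot. In the scene and wrist views they sit a few mm too near the robot's left (+y). I'll refine with the base ring in the current wrist view.

Run:
```python
from h import *
from scipy.ndimage import map_coordinates
s=state();print(s["tool_pos"]);c=grab_frame("wrist");h=cv2.cvtColor(c["frame"],cv2.COLOR_BGR2HSV)
g=cv2.GaussianBlur(cv2.cvtColor(c["frame"],cv2.COLOR_BGR2GRAY),(0,0),.8).astype(float)
def samp(ctr,r,z,t):
    X=np.c_[ctr[0]+r*np.cos(t),ctr[1]+r*np.sin(t),np.full_like(t,z)];v=(X-c["position"])@rot(c)
    return map_coordinates(g,[c["fy"]*v[:,1]/v[:,2]+c["cy"],c["fx"]*v[:,0]/v[:,2]+c["cx"]],order=1)
t=np.radians(np.arange(50,148,1.))
xs=np.arange(.518,.545,.0005);ys=np.arange(-.345,-.318,.0005)
for rings in([(.06,.022)],[(.06,0)],[(.06,.022),(.06,0)]):
    S=np.array([[sum(np.abs(samp((x,y),r+.0015,z,t)-samp((x,y),r-.0015,z,t)).clip(0,40).mean() for r,z in rings) for y in ys] for x in xs]);i,j=np.unravel_index(S.argmax(),S.shape);print(rings,xs[i],ys[j],S.max(),S.mean())
m=(((h[...,0]<8)|(h[...,0]>172))&(h[...,1]>150)).astype(np.uint8);n,l,st,_=cv2.connectedComponentsWithStats(m);k=1+st[1:,4].argmax()
y,x=np.nonzero(l==k);H=cv2.convexHull(np.c_[x,y].astype(np.int32))[:,0];H=H[H[:,1]<300]
# skirt top edge circle r=51 at z0+.018: fit
from scipy.optimize import least_squares
P=np.array([onz(c,p,s["tool_pos"][2]-.0446+.018)[:2] for p in H.astype(float)])
f=least_squares(lambda q:np.linalg.norm(P-q[:2],axis=1)-q[2],[.53,-.33,.051],loss="soft_l1",f_scale=.001);print("cover",f.x,f.cost)
```

```text
[ 0.5335 -0.3295  0.1422]
[(0.06, 0.022)] 0.5299999999999987 -0.33149999999999996 33.277147931443096 15.511330548893847
[(0.06, 0)] 0.5299999999999987 -0.33249999999999996 34.486816792083154 14.438279655861146
[(0.06, 0.022), (0.06, 0)] 0.5299999999999987 -0.33199999999999996 65.45074987807462 29.949610204754993
cover [ 0.5333 -0.3253  0.05  ] 3.721043314279165e-06
```

Emit:
{"fn": "jog_arm", "kwargs": {
  "commands": [
    {"offset": [-4.5,-3.3,0],"twist": [0,0,0]},
    {"offset": [-4.5,-3.3,0],"twist": [0,0,0]},
    {"offset": [-4.5,-3.3,4],"twist": [0,0,0]},
    {"offset": [-4.5,-3.3,8],"twist": [0,0,0]},
    {"offset": [-4.5,-3.3,11],"twist": [0,0,0]},
    {"offset": [-4.5,-3.3,14],"twist": [0,0,0]},
    {"offset": [-4.5,-3.3,16],"twist": [0,0,0]},
    {"offset": [-4.5,-3.3,16],"twist": [0,0,0]},
    {"offset": [-4.5,-3.3,16],"twist": [0,0,0]}
  ]
}}

```text
clock: 19.72
tool_pos: [0.5304, -0.3344, 0.125]
eef_rot: [-0.0, 0.65, 0.76, -0.0]
force: [-0.8, -0.1, -2.2]
gripper_width: 0.0181
finger_force: 60.9
```

Emit:
{"fn": "jog_arm", "kwargs": {
  "commands": [
    {"offset": [0,0,2],"twist": [0,0,0]},
    {"offset": [0,0,4],"twist": [0,0,0]},
    {"offset": [0,0,5.5],"twist": [0,0,0]},
    {"offset": [0,0,6.5],"twist": [0,0,0]},
    {"offset": [0,0,6.5],"twist": [0,0,0]},
    {"offset": [0,0,6.5],"twist": [0,0,0]}
  ]
}}

```text
clock: 20.22
tool_pos: [0.5306, -0.334, 0.1192]
eef_rot: [-0.0, 0.649, 0.76, 0.0]
force: [-3.4, 5.6, 8.4]
gripper_width: 0.018
finger_force: 62.4
```

Emit:
{"fn": "jog_arm", "kwargs": {
  "commands": [
    {"offset": [1,-0.5,0.5],"twist": [0,0,0]},
    {"offset": [1,-0.5,1],"twist": [0,0,0]},
    {"offset": [1,-0.5,1],"twist": [0,0,0]},
    {"offset": [1,-0.5,1],"twist": [0,0,0]}
  ]
}}

```text
clock: 20.55
tool_pos: [0.5304, -0.3336, 0.1187]
eef_rot: [0.001, 0.649, 0.76, 0.0]
force: [-2.1, 5.2, 15.0]
gripper_width: 0.018
finger_force: 63.2
```

Emit:
{"fn": "jog_arm", "kwargs": {
  "commands": [
    {"offset": [0,0,-0.5],"twist": [0,0,0]},
    {"offset": [0,0,-0.5],"twist": [0,0,0]},
    {"offset": [0,0,-0.5],"twist": [0,0,0]},
    {"offset": [0,0,-0.5],"twist": [0,0,0]},
    {"offset": [0,0,-0.5],"twist": [0,0,0]},
    {"offset": [0,0,-0.5],"twist": [0,0,0]},
    {"offset": [0,0,-0.5],"twist": [0,0,0]}
  ],
  "hand": -0.5
}}

```text
clock: 21.13
tool_pos: [0.5298, -0.3335, 0.1181]
eef_rot: [-0.0, 0.649, 0.76, -0.0]
force: [-0.3, 0.1, -0.5]
gripper_width: 0.0641
finger_force: 0.0
```

Emit:
{"fn": "jog_arm", "kwargs": {
  "commands": [
    {"offset": [0,0,-20],"twist": [0,0,0]},
    {"offset": [0,0,-50],"twist": [0,0,0]},
    {"offset": [0,0,-80],"twist": [0,0,0]},
    {"offset": [0,0,-100],"twist": [0,0,0]},
    {"offset": [0,0,-100],"twist": [0,0,0]},
    {"offset": [0,0,-100],"twist": [0,0,0]},
    {"offset": [0,0,-100],"twist": [0,0,0]}
  ]
}}

```text
clock: 21.72
tool_pos: [0.5297, -0.3332, 0.2175]
eef_rot: [-0.0, 0.649, 0.76, 0.0]
force: [0.6, -0.2, -0.8]
gripper_width: 0.0641
finger_force: 0.0
```

Run:
```python
from h import *
s=state();print(s["clock"],s["tool_pos"],s["eef_rot"],s["gripper_width"],s["force"])
c=grab_frame("wrist");cv2.imwrite("pics/w5.png",c["frame"]);h=cv2.cvtColor(c["frame"],cv2.COLOR_BGR2HSV)
m=(((h[...,0]<8)|(h[...,0]>172))&(h[...,1]>150)).astype(np.uint8);n,l,st,_=cv2.connectedComponentsWithStats(m);k=1+st[1:,4].argmax();print(st[k])
y,x=np.nonzero(l==k);H=cv2.convexHull(np.c_[x,y].astype(np.int32))[:,0].astype(float)
from scipy.optimize import least_squares
for z in(.092,):
    P=np.array([onz(c,p,z)[:2] for p in H]);f=least_squares(lambda q:np.linalg.norm(P-q[:2],axis=1)-q[2],[.53,-.33,.051],loss="soft_l1",f_scale=.001);print("cover",f.x,f.cost)
for l,z in(("knob",.130),("collar",.103),("outer_cover",.076)): print(l,[(np.round(m["at"],1),round(m["confidence"],2),onz(c,m["at"],z)[:2]) for m in mark_of("wrist",l)][:2])
```

```text
21.7167 [ 0.5297 -0.3332  0.2175] [-0.0003  0.6494  0.7604  0.    ] 0.06405110222569474 [ 0.5902 -0.1804 -0.7898]
[ 216  141  119  116 8529]
cover [ 0.5305 -0.3317  0.0503] 2.441441399797976e-06
knob [(array([276.8, 217.8]), 0.68, array([ 0.5316, -0.3324]))]
collar [(array([273.7, 208.6]), 0.67, array([ 0.5295, -0.3343])), (array([273.1, 196.7]), 0.51, array([ 0.5274, -0.3244]))]
outer_cover [(array([274.6, 199. ]), 0.77, array([ 0.5301, -0.3338]))]
```

View pics/w5.png

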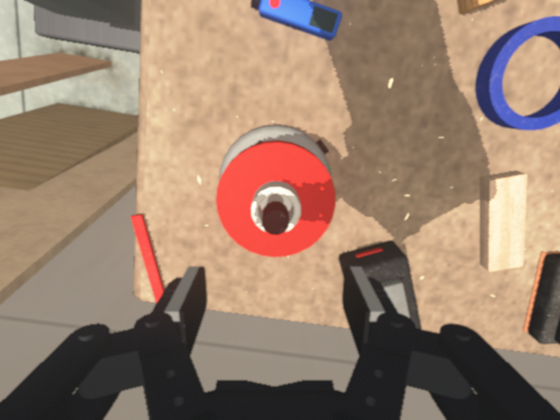

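The picture shows the cover seated and round at (276,199), fitted at (0.5305,-0.332), with the knob standing centred in the collar.

Emit:
{"fn": "jog_arm", "kwargs": {
  "commands": [
    {"offset": [1.4,1,60],"twist": [0,0,0]},
    {"offset": [1.4,1,60],"twist": [0,0,0]},
    {"offset": [1.4,1,85],"twist": [0,0,0]},
    {"offset": [1.4,1,100],"twist": [0,0,0]},
    {"offset": [1.4,1,112],"twist": [0,0,0]},
    {"offset": [1.4,1,118],"twist": [0,0,0]},
    {"offset": [1.4,1,121],"twist": [0,0,0]},
    {"offset": [1.4,1,121],"twist": [0,0,0]},
    {"offset": [1.4,1,121],"twist": [0,0,0]},
    {"offset": [1.4,1,121],"twist": [0,0,0]}
  ]
}}

```text
clock: 22.75
tool_pos: [0.531, -0.3322, 0.098]
eef_rot: [0.001, 0.649, 0.76, 0.0]
force: [0.1, 0.4, 1.3]
gripper_width: 0.0638
finger_force: 0.0
```

Emit:
{"fn": "jog_arm", "kwargs": {
  "commands": [
    {"offset": [0,0,0],"twist": [0,0,0]},
    {"offset": [0,0,0],"twist": [0,0,0]},
    {"offset": [0,0,0],"twist": [0,0,0]},
    {"offset": [0,0,0],"twist": [0,0,0]},
    {"offset": [0,0,0],"twist": [0,0,0]},
    {"offset": [0,0,0],"twist": [0,0,0]},
    {"offset": [0,0,0],"twist": [0,0,0]}
  ],
  "hand": 1,
  "newtons": 40
}}

```text
clock: 23.33
tool_pos: [0.5308, -0.3321, 0.098]
eef_rot: [0.0, 0.649, 0.76, 0.0]
force: [-1.8, 1.3, 9.5]
gripper_width: 0.0385
finger_force: 39.0
```

Emit:
{"fn": "jog_arm", "kwargs": {
  "commands": [
    {"offset": [0,0,-3],"twist": [0,0,0]},
    {"offset": [0,0,-8],"twist": [0,0,0]},
    {"offset": [0,0,-15],"twist": [0,0,0]},
    {"offset": [0,0,-23],"twist": [0,0,0]},
    {"offset": [0,0,-32],"twist": [0,0,0]},
    {"offset": [0,0,-42],"twist": [0,0,0]},
    {"offset": [0,0,-52],"twist": [0,0,0]},
    {"offset": [0,0,-62],"twist": [0,0,0]},
    {"offset": [0,0,-72],"twist": [0,0,0]},
    {"offset": [0,0,-82],"twist": [0,0,0]},
    {"offset": [0,0,-92],"twist": [0,0,0]},
    {"offset": [0,0,-100],"twist": [0,0,0]},
    {"offset": [0,0,-100],"twist": [0,0,0]},
    {"offset": [0,0,-100],"twist": [0,0,0]},
    {"offset": [0,0,-100],"twist": [0,0,0]},
    {"offset": [0,0,-100],"twist": [0,0,0]}
  ]
}}

```text
clock: 24.67
tool_pos: [0.5303, -0.3318, 0.1965]
eef_rot: [-0.0, 0.65, 0.76, -0.0]
force: [-0.7, 0.9, -1.2]
gripper_width: 0.0388
finger_force: 40.3
```

Run:
```python
from h import *
s=state();print(s["clock"],s["tool_pos"],s["eef_rot"],s["gripper_width"],s["finger_force"],s["force"])
o=[]
for n in("scene","side"):
    c=grab_frame(n);p=proj(c,[.5305,-.333,.12]).astype(int)
    o.append(cv2.resize(c["frame"][p[1]-45:p[1]+45,p[0]-30:p[0]+30],(400,600),interpolation=3))
cv2.imwrite("pics/end.png",np.hstack(o))
```

```text
24.6667 [ 0.5303 -0.3318  0.1965] [-0.0004  0.6495  0.7604 -0.0001] 0.03875904901868808 40.32918870449066 [-0.6547  0.914  -1.1695]
```

View pics/end.png

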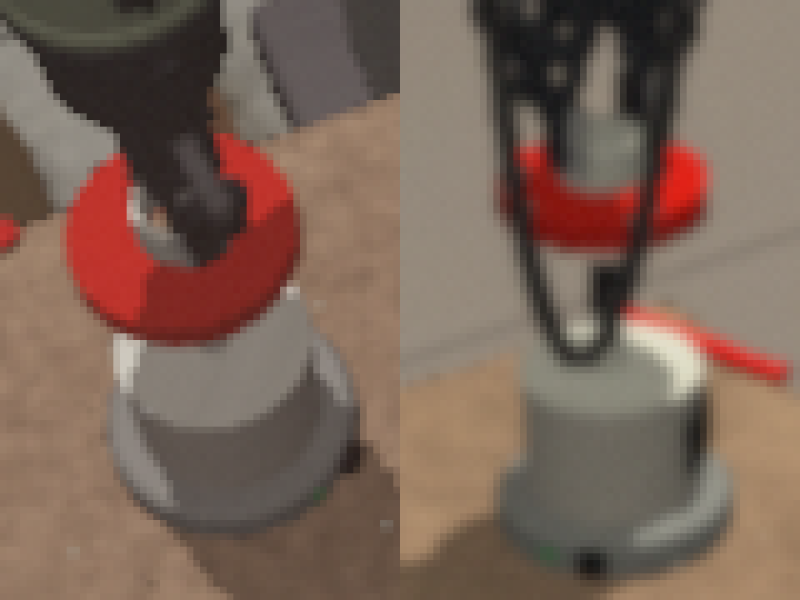

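The picture shows the cover alone and level in the gripper, clear above the knob at side crop (610,285). The inner lid sits flush on the pot at (615,360), so I'm handing in.

```bash
python3 -c "
from rig import *
print(job_done())"
```

```text
the job is handed in; nothing more can be done
None
```

The job is done and handed in at about 25 s of the 64 s limit: I aimed and held the thermometer 84 mm from the patch, laid it flat again, seated both lids on the pot, and the gripper now holds the red cover level, clear above the knob.

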